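# Switch on the mill at its guarded toggle

## Task

Switch on the milling machine at the guarded switch box on the bench: lift the clear guard back with a finger, push the toggle under it all the way over towards the guard's hinge, then tip the guard forward again and let it drop shut over the toggle. Only touch: do not pinch or force the guard or toggle, do not shove or lift the box, and leave the oil bottle, parts bin and jar alone.

Things in the scene. Friction and masses are not known exactly. Their poses are not given: they have to be found in the camera images.
- switch_box: Loose grey metal box on rubber feet, about 3 kg, 120 (x) x 130 (y) x 40 mm high. Origin: centre of its underside, z up. Its front (-x) faces the robot, within 0.45 rad; +x is the hinge side. On it a switch block, x = -22 to 42 mm, y within +-26 mm, top at z = 66 mm, carries the toggle (y = 0) and behind it the hinge brackets, x = 21 to 35 mm, y within +-23 mm, tops at z = 92 mm.
- guard (a joint): Angle (rad) of the clear guard flap (about 60 g): 0 shut and level, grows as its front is lifted, stop at 1.9 leaning back. No spring: let go below about 1.05 it falls shut, above about 1.25 it falls back and rests at the stop. About 0.3 N at the lip lifts it. It never touches the toggle. Shut, there is 40 mm between the block's top and the flap, open to the front and sides.
- guard_hinge (a point): Middle of the guard's hinge axis, which runs along the box's y at box x = 28, z = 85 mm. From here the flap, 4 mm thick and 30 mm wide, rises to z = 107 mm (its middle plane), then runs level to box x = -37 mm; then a black lip 30 mm wide and 5 mm thick to x = -55 mm.
- guard_lip (a point): Middle of the front edge of the guard's black lip, half-way through its thickness, 83 mm in front of and 22 mm above the hinge axis when shut. Shut, it is at x = -55, y = 0, z = 107 mm in the box's frame; fully back, at x = 76, z = 156 mm.
- toggle (a joint): Angle (rad) of the steel toggle: 0 off, leaning 25 degrees to the box's front (-x); 0.873 on, leaning 25 degrees to the hinge side (+x); starts at 0 to 0.12. A stop at each end, no spring, stays where left; about 1 N at the tip moves it. Pivot axis along the box's y at box x = -4, z = 69 mm. Stem 8 mm thick.
- toggle_tip (a point): Centre of the 12 mm ball at the toggle's end, 30 mm from its pivot. Off: at x = -17, y = 0, z = 96 mm in the box's frame; on: at x = +9 mm, z = 96 mm.
- oil_bottle: Bystander: loose white bottle, 60 mm across, 160 mm high, origin at the centre of its underside. It stands to one side of the box.
- parts_bin: Bystander: loose, empty white open bin, 140 x 110 x 60 mm high, origin at the centre of its underside. It stands to the other side of the box.
- jar: Bystander: loose small brown glass jar, 44 mm across, 70 mm high, origin at the centre of its underside. It stands to the left of the box.
Things that resemble listed ones, but are neither listed nor needed, are in the scene too. Of the things shaped like the switch_box, the grey one is meant.

How it is judged:
By the outcome, as a careful person would: the job done as asked, in the order asked, and still so for the second after the job is handed in, with the robot touching nothing.
It also fails if it takes over 64 s, if anything falls off the work surface, if the arm or the gripper's body presses on something with over 40 N, if the wrist force passes 120 N, or if a joint passes its speed limit or range.

## Robot

A 6-joint arm with a two-finger parallel gripper is mounted at the origin on the work surface. World frame = base frame: x ahead of the robot, y to its left, z up, the work surface at z = 0. Lengths are in m, angles in rad, forces in N, time in s.
With the tool pointing down it reaches from about 0.2 to 0.875 m from the base axis. Payload 3.4 kg.
Tool frame: the origin (TCP) lies between the finger pads; the fingertips stand 25 mm ahead of it and the grasp point (between the pads) lies 6 mm ahead of it (r.nose_length is the z of the fingertips in the tool frame, in m); z points along the fingers, y is the line along which they close (so a half turn about z gives the same grasp; the last joint's range is limited). The gripper opens to 94 mm and grips with 3 to 60 N. Pads are 16 mm wide; open, the fingers measure 119 mm over their backs; the gripper's body (75 mm by 177 mm) begins 78 mm behind the grasp point.
Start: joints at [-1.426, 0.276, 1.505, -0, 1.361, -0.121], TCP at [0.151, -0.555, 0.23] pointing down, gripper open.
Joint ranges: [-2.89, 2.89], [-0.75, 2.08], [0.22, 2.7], [-1.18, 4.32], [0.11, 2.71], [-2.7, 2.7]. Speed limits (rad/s): [2.57, 2.57, 3.14, 3.14, 3.14, 3.14].

## Interface

Orientations are given as a unit quaternion [w, x, y, z].
In Python, from plant import r, gripper_to, inverse_kinematics, vision, models, telemetry gives the robot as it stands. Calls block until the motion is done:
- r.move_to(position, orientation): joint-space move of the TCP to a pose.
- r.move_l(position, rot=None, vel=0.15, guard=None): straight line of the TCP; rot=None keeps the orientation; vel is the mean speed in m/s. With guard (N) it stops when the force on the tool has changed by that much, and returns True; else False.
- r.movej(angles): joint-space move.
- gripper_to(opening, f_grip=None): finger opening in m; f_grip is the grip in N (None keeps the last); returns when the fingers have stopped.
- r.hold(seconds).
- inverse_kinematics(position, orientation): joint angles nearest the present ones, or None.
- vision.snapshot(name): name is "side" or "top"; returns the picture (384x512x3 uint8, red, green, blue); there is no depth.
- vision.get_calibration(name): a dict with "fx", "fy", "cx", "cy" (pixels), "position" and "orientation" of the camera in the world. Camera axes: x right, y down, z forward; pixel columns grow to the right and rows downward; lengths in m; the calibration is good to about 2 mm. A picture is of the moment at which its call begins. get_calibration takes no time and is no camera call.
A pose or a line that the arm cannot do raises r.PlanningError and nothing moves.
- r.sign_off(): hands the job in; it is judged then, once.
Trained networks look in the newest picture that a camera, given by its name, has taken for a name from the list of things; names that differ only in an ending like _2 or _b are one class to them, and where a whole thing is asked for, a point or a joint stands for the part that bears it (a point fixed in the world has none). Each returns a list of dicts, best first, with "score" (0 to 1); they miss things now and then, are a little off and sometimes report something else, mostly with a low value. They report only what shows in the picture. A call takes as long as a camera call. They do not tell look-alikes from the thing itself.
- models.boxes_of(thing, camera): "at" ([x, y, z] in m, in world coordinates, good to about 4 mm: the middle of the surface that is visible of it).
- models.regions_of(thing, camera): "pixels" (384x512 bool, what is visible of it).
- models.mark_of(thing, camera): "at" ([x, y, z] in m, in world coordinates, good to about 4 mm: a listed point, or the origin of a listed thing).
Readings, each from a call of its own:
- telemetry.current_t(): time.
- telemetry.current_joints(): joint angles.
- telemetry.current_dq(): joint speeds.
- telemetry.current_joint_efforts(): joint torques, N m.
- telemetry.current_ee_pos(): TCP position.
- telemetry.current_tool_rot(): TCP orientation.
- telemetry.current_wrist_force(): force on the tool from outside, world axes, zero at the start.
- telemetry.current_torque(): the same for the moment, N m.
- telemetry.current_opening(): finger opening in m.
- telemetry.current_finger_force(): force on a finger pad.
Only numpy, scipy, OpenCV 4.12 (cv2) and the standard library are available. Lean on these libraries where they do the work, as an engineer would, in place of code of your own. Each camera call takes 0.05 s, during which the arm holds its last target. There are 200 camera calls.

## Working session

There is one attempt and no reset: what is moved stays moved. The work goes in short steps, each a Python script; the robot and the scene stay as the last script left them, time stands still between calls to the robot, and variables do not carry over. Pictures are saved under pics/ and viewed, at most 10 in all, crops included, and the job is handed in when it is done.

```bash
mkdir -p pics; ls
python3 - <<'E'
from plant import r,vision,models,telemetry
import cv2,numpy as np
for c in ("top","side"):
    im=vision.snapshot(c); cv2.imwrite(f"pics/{c}0.png",im[:,:,::-1])
    k=vision.get_calibration(c); print(c,k)
    for t in ("switch_box","guard_hinge","guard_lip","toggle_tip","oil_bottle","parts_bin","jar"):
        print(t,[(np.round(d["at"],4).tolist(),round(d["score"],2)) for d in models.mark_of(t,c)])
print(r.nose_length,telemetry.current_t(),telemetry.current_tool_rot())
E
```

```text
pics
top {'fx': 392.0684630690952, 'fy': 392.0684630690952, 'cx': 253.84247889049465, 'cy': 189.13507677753415, 'position': array([0.33337588, 0.0040328 , 1.27648912]), 'orientation': array([-0.05024642,  0.71546615, -0.69456311,  0.05626344])}
switch_box [([0.3971, 0.1777, -0.0017], 0.97), ([0.5877, 0.076, -0.0012], 0.92), ([0.5356, 0.0707, 0.1056], 0.65), ([0.5827, -0.1295, 0.0011], 0.64)]
guard_hinge [([0.5792, -0.157, 0.089], 0.73)]
guard_lip [([0.3421, 0.1903, 0.1095], 0.74), ([0.5339, 0.0715, 0.1065], 0.69), ([0.5858, -0.0782, 0.1059], 0.49)]
toggle_tip []
oil_bottle [([0.476, -0.397, 0.0002], 0.68)]
parts_bin [([0.4739, 0.3951, 0.0016], 0.67)]
jar [([0.5332, 0.0712, 0.106], 0.74), ([0.476, 0.3949, 0.0009], 0.46)]
side {'fx': 456.31836563952584, 'fy': 456.31836563952584, 'cx': 246.9513862012766, 'cy': 193.26611763694177, 'position': array([0.35022525, 1.14508041, 0.72993743]), 'orientation': array([ 0.03725792, -0.05968381,  0.86281302, -0.50060301])}
switch_box [([0.399, 0.1767, -0.0022], 0.98), ([0.5813, -0.1287, 0.0008], 0.76), ([0.5863, 0.0745, 0.0037], 0.62)]
guard_hinge [([0.4256, 0.1757, 0.0844], 0.71), ([0.5784, -0.1533, 0.0792], 0.64), ([0.6145, 0.0786, 0.0845], 0.54), ([0.637, 0.3045, -0.0031], 0.53)]
guard_lip [([0.5868, -0.0753, 0.106], 0.62), ([0.5328, 0.0694, 0.1031], 0.53), ([0.3437, 0.1894, 0.1117], 0.5), ([0.4774, 0.3975, -0.0019], 0.26)]
toggle_tip [([0.3799, 0.1825, 0.097], 0.6)]
oil_bottle [([0.484, -0.3948, -0.0016], 0.58)]
parts_bin [([0.4777, 0.397, -0.0016], 0.87)]
jar [([0.6394, 0.3, 0.0015], 0.97)]
0.025 0.8 [ 7.99955447e-05  9.91182164e-01  1.32506271e-01 -3.62534058e-06]
```

View pics/top0.png

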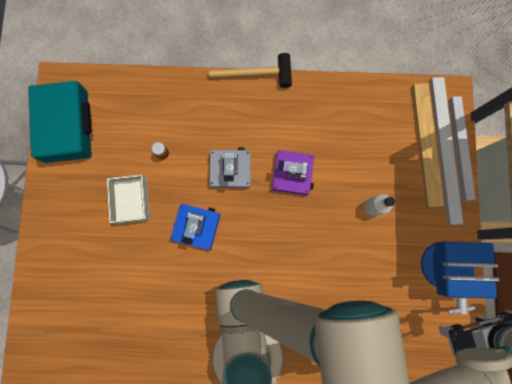

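View pics/side0.png

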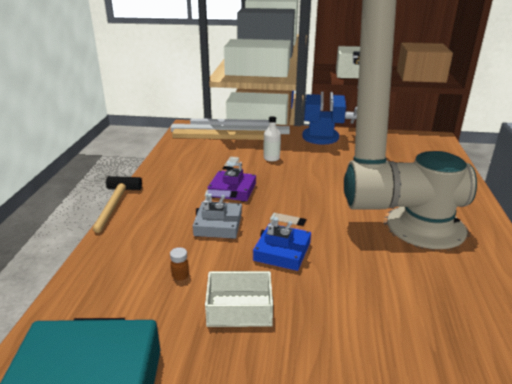

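The top view shows the grey box at about (230,168), with its lip near (228,178) towards the robot. The purple look-alike is at (293,172) and the blue one at (195,227). The bin is at (127,200), the jar at (159,150) and the bottle at (378,205). The side view agrees, with the grey box at (218,220). The network's grey-box points (origin ≈(0.587,0.075), lip z≈0.106) match the sizes given. Next I'll check the yaw from the mask and whether the arm can reach.

```bash
cat > h.py <<'E'
import numpy as np, cv2
from scipy.spatial.transform import Rotation as R
from plant import r,gripper_to,inverse_kinematics,vision,models,telemetry
O=np.array([0.587,0.0753]); YAW=0.095
def w(x,z,y=0.):   # box frame mm -> world m
    c,s=np.cos(YAW),np.sin(YAW)
    return np.array([O[0]+(c*x-s*y)/1e3,O[1]+(s*x+c*y)/1e3,z/1e3])
def quat(tilt,flip=False):  # tilt: pointing below horizontal, forward along box x
    d=np.array([np.cos(tilt),0,-np.sin(tilt)]); y=np.array([0,1.,0])*(-1 if flip else 1)
    M=R.from_euler('z',YAW).as_matrix()@np.c_[np.cross(y,d),y,d]
    q=R.from_matrix(M).as_quat(); return M@[0,0,1], np.r_[q[3],q[:3]]
def tcp(x,z,tilt,flip=False,y=0.):  # fingertip centre at box (x,z)
    d,q=quat(tilt,flip); return w(x,z,y)-r.nose_length*d,q
def show(c,name,x0,y0,x1,y1,f):
    im=vision.snapshot(c)[y0:y1,x0:x1,::-1]
    cv2.imwrite(f"pics/{name}.png",cv2.resize(im,None,fx=f,fy=f,interpolation=cv2.INTER_CUBIC))
E
python3 - <<'E'
from h import *
vision.snapshot("top"); k=vision.get_calibration("top")
q=k["orientation"]; C=R.from_quat(np.r_[q[1:],q[0]]).as_matrix()
for d in models.regions_of("switch_box","top"):
    m=d["pixels"].astype(np.uint8); cnt=max(cv2.findContours(m,0,2)[0],key=cv2.contourArea)[:,0].astype(float)
    ray=np.c_[(cnt[:,0]-k["cx"])/k["fx"],(cnt[:,1]-k["cy"])/k["fy"],np.ones(len(cnt))]@C.T
    P=k["position"]+ray*((0.04-k["position"][2])/ray[:,2])[:,None]
    print(d["score"],cv2.minAreaRect(P[:,:2].astype(np.float32)*1000))
for f in (False,True):
  for x,z,t in [(-130,84,45),(-54,84,45),(28,152,45),(34,160,45),(0,90,45),(-54,84,35),(100,250,90),(100,140,90)]:
    j=inverse_kinematics(*tcp(x,z,np.radians(t),f)); print(f,x,z,t,None if j is None else np.round(j,2))
E
```

```text
0.85 ((579.480224609375, -129.26528930664062), (131.32000732421875, 140.32656860351562), 86.49213409423828)
0.84 ((401.35302734375, 176.9224853515625), (132.60311889648438, 128.4461669921875), 77.81461334228516)
0.63 ((591.382080078125, 79.50794219970703), (131.2678985595703, 131.33506774902344), 1.7585229873657227)
False -130 84 45 [-0.18  0.07  2.62  2.57  0.37  1.91]
False -54 84 45 [-0.1   0.16  2.47  2.67  0.3   1.89]
False 28 152 45 None
False 34 160 45 None
False 0 90 45 [-0.07  0.21  2.36  2.64  0.24  1.95]
False -54 84 35 [-0.14  0.33  2.66  2.88  0.81  1.62]
False 100 250 90 [ 0.02  0.44  1.15  0.    1.56 -1.64]
False 100 140 90 [ 0.02  0.49  1.33 -0.    1.32 -1.64]
True -130 84 45 [-0.18  0.07  2.62  2.57  0.37 -1.23]
True -54 84 45 [-0.1   0.16  2.47  2.67  0.3  -1.26]
True 28 152 45 [-0.05  0.12  2.21  1.29  0.11  0.18]
True 34 160 45 [-0.05  0.11  2.19  1.06  0.12  0.42]
True 0 90 45 [-0.07  0.21  2.36  2.64  0.24 -1.19]
True -54 84 35 [-0.14  0.33  2.66  2.88  0.81 -1.52]
True 100 250 90 [0.02 0.44 1.15 0.   1.56 1.5 ]
True 100 140 90 [ 0.02  0.49  1.33 -0.    1.32  1.5 ]
```

Run:
```python
from h import *
show("top","crop1",195,135,265,200,9)
k=vision.get_calibration("top")
q=k["orientation"]; C=R.from_quat(np.r_[q[1:],q[0]]).as_matrix()
def proj(P): p=C.T@(P-k["position"]); return [k["fx"]*p[0]/p[2]+k["cx"],k["fy"]*p[1]/p[2]+k["cy"]]
im=cv2.imread("pics/crop1.png")
pts=[proj(w(x,z,y)) for x,z,y in [(-60,40,-65),(-60,40,65),(60,40,65),(60,40,-65)]]
pts2=[proj(w(x,z,y)) for x,z,y in [(-55,107,-15),(-55,107,15),(-37,107,15),(-37,107,-15)]]
for p,c in ((pts,(0,0,255)),(pts2,(0,255,0))):
    cv2.polylines(im,[np.int32([((a-195+.5)*9,(b-135+.5)*9) for a,b in p])],True,c,1)
cv2.imwrite("pics/crop1o.png",im)
A=[-54,-45,-20,5,20,30];Z=[82,115,150,158,160,160]
for t in (10,20,30,70):
  for x,z in ((-140,84),(-54,84),(-45,125),(-10,155),(28,160),(40,160)):
    j=inverse_kinematics(*tcp(x,z,np.radians(t),True)); print(t,x,z,None if j is None else np.round(j,2))
```

```text
10 -140 84 None
10 -54 84 None
10 -45 125 None
10 -10 155 None
10 28 160 None
10 40 160 None
20 -140 84 None
20 -54 84 None
20 -45 125 None
20 -10 155 None
20 28 160 [-0.11  0.39  2.6   2.93  1.07 -1.54]
20 40 160 [-0.1   0.39  2.57  2.93  1.05 -1.53]
30 -140 84 None
30 -54 84 None
30 -45 125 [-0.15  0.27  2.66  2.85  0.84 -1.5 ]
30 -10 155 [-0.11  0.17  2.53  2.83  0.62 -1.42]
30 28 160 [-0.09  0.2   2.44  2.85  0.56 -1.41]
30 40 160 [-0.08  0.21  2.42  2.85  0.55 -1.41]
70 -140 84 [-0.06  0.04  2.22  0.11  0.54  1.33]
70 -54 84 [-0.03  0.17  2.07  0.08  0.56  1.39]
70 -45 125 [-0.03  0.13  1.99  0.07  0.68  1.4 ]
70 -10 155 [-0.02  0.14  1.88  0.05  0.77  1.43]
70 28 160 [-0.01  0.2   1.8   0.05  0.8   1.44]
70 40 160 [-0.01  0.21  1.77  0.05  0.81  1.44]
```

View pics/crop1o.png

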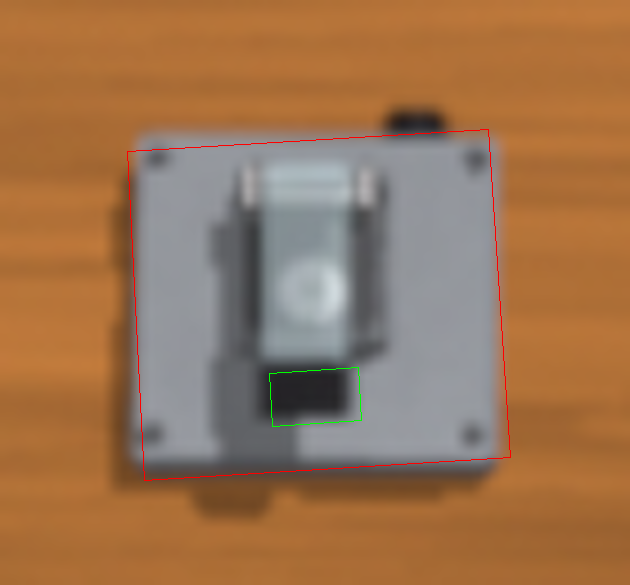

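The overlay puts the true yaw at about 0.03 rad and the box about 2 mm further out and to the left. The screw heads are at crop pixels (157,158), (475,160), (150,434) and (473,436), and the lip centre is at (305,391). I'll correct both, then lift with the closed fingers tilted 70°, following the lip's arc.

```bash
sed -i 's/^O=.*/O=np.array([0.5885,0.0767]); YAW=0.03; T=np.radians(70)/' h.py
cat >> h.py <<'E'
def log(s): print(s,round(telemetry.current_t(),2),np.round(telemetry.current_wrist_force(),2),np.round(telemetry.current_ee_pos(),3))
def go(x,z,vel=.15,guard=None,t=T):
    hit=r.move_l(tcp(x,z,t,True)[0],None,vel,guard); log((round(x),round(z),hit)); return hit
E
python3 - <<'E'
from h import *
gripper_to(0.0,5); p=telemetry.current_ee_pos(); r.move_l([p[0],p[1],.33],None,.3)
r.move_to(*tcp(-100,220,T,True)); log("pre")
go(-100,78,.25); go(-56,78,.08,3)
n=np.array([np.sin(T),np.cos(T)])*8
for a in np.radians([168,153,138,123,108,98]):
    c=np.array([28,85])+75*np.array([np.cos(a),np.sin(a)])-n
    if go(*c,.1,4): break
show("side","s1",150,120,300,260,4)
E
```

```text
pre 5.38 [-0.17  0.25  0.05] [0.48  0.073 0.244]
(-100, 78, False) 6.1 [ 0.66 -0.05  0.75] [0.481 0.073 0.102]
(-56, 78, True) 6.63 [-0.36  0.15  0.84] [0.524 0.075 0.102]
(-53, 98, False) 6.98 [ 0.29 -0.32 -0.43] [0.528 0.075 0.122]
(-46, 116, False) 7.33 [-0.05  0.25 -0.42] [0.534 0.075 0.14 ]
(-35, 132, False) 7.67 [-0.96 -0.17 -0.43] [0.545 0.075 0.156]
(-20, 145, False) 8.01 [ 0.43 -0.16 -1.04] [0.559 0.076 0.168]
(-3, 154, False) 8.35 [-0.16 -0.29  0.11] [0.577 0.076 0.177]
(10, 157, False) 8.63 [ 0.29 -0.21  0.49] [0.59  0.077 0.18 ]
```

View pics/s1.png

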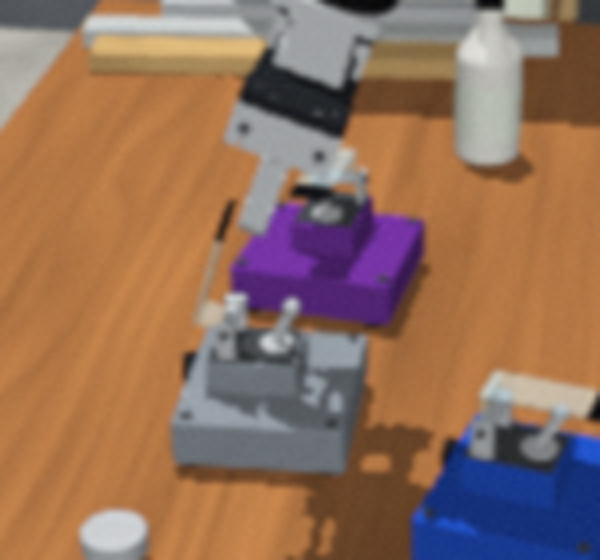

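The guard is fully back: its flap and lip lean behind the hinge at crop (205–232, 205–310). The toggle still leans to the front, with its ball at (290,303). Next I'll push the toggle.

Run:
```python
from h import *
go(-55,157,.2); go(-55,87,.15); 
go(-35,87,.15); print(go(4,87,.05,6))
go(-55,87,.15); go(-55,190,.25)
show("side","s2",150,120,300,260,4)
vision.snapshot("top")
for c in ("side","top"):
    print([(np.round(d["at"],4),round(d["score"],2)) for d in models.mark_of("toggle_tip",c)])
print("on",w(9,96),"off",w(-17,96))
```

```text
(-55, 157, False) 9.16 [0.75 0.34 0.53] [0.526 0.075 0.181]
(-55, 87, False) 9.78 [0.87 0.41 0.27] [0.526 0.075 0.111]
(-35, 87, False) 10.06 [-0.34  0.02 -0.08] [0.547 0.075 0.112]
(4, 87, True) 10.68 [-3.99 -1.12  5.25] [0.574 0.076 0.109]
True
(-55, 87, False) 11.14 [-0.04  0.97  0.06] [0.526 0.075 0.111]
(-55, 190, False) 11.7 [-0.23  0.5  -0.17] [0.525 0.075 0.213]
[(array([0.6649, 0.0738, 0.152 ]), 0.72), (array([0.6007, 0.0746, 0.0988]), 0.51), (array([0.3842, 0.1843, 0.0997]), 0.45)]
[(array([0.5967, 0.0712, 0.0958]), 0.43)]
on [0.59749595 0.07696996 0.096     ] off [0.57150765 0.07619008 0.096     ]
```

View pics/s2.png

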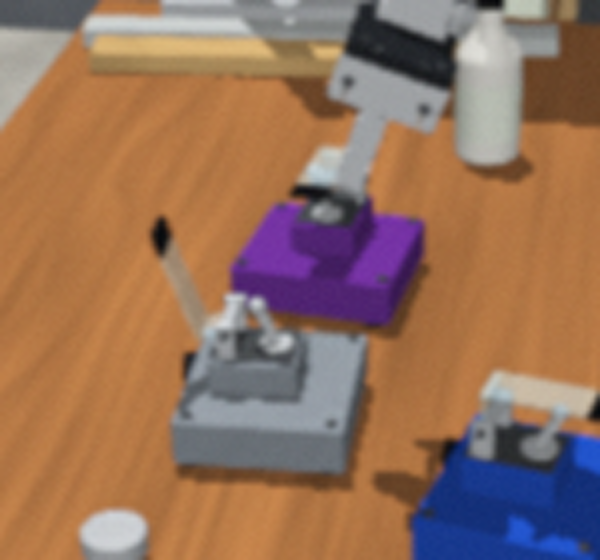

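The toggle now leans to the hinge side, with its ball at (258,303). Both cameras put the tip within about 3 mm of "on". The finger stopped on a firm 6 N at the geometric end position. The guard rests at its stop, with its lip at (160,235). Next I'll tip the guard forward from behind.

Run:
```python
from h import *
V=np.pi/2
go(-55,240,.25)
r.move_to(*tcp(108,240,V,True)); log("behind")
if not go(108,138,.2,4,V):
    for x,z in ((60,145),(28,150),(4,153)):
        if go(x,z,.1,5,V): break
r.hold(.5); go(4,240,.25,None,V)
r.move_to(*tcp(-150,260,V,True)); r.hold(.3); log("end")
show("side","s3",150,120,300,260,4); show("top","t3",195,135,265,200,8)
for c in ("side","top"):
    for t in ("guard_lip","switch_box","toggle_tip"): print(c,t,[(np.round(d["at"],4).tolist(),round(d["score"],2)) for d in models.mark_of(t,c)])
print("lip",w(-55,107))
```

```text
(-55, 240, False) 12.25 [-0.46  0.33  0.66] [0.525 0.075 0.264]
behind 12.97 [-0.15 -1.08  0.15] [0.695 0.08  0.262]
(108, 138, False) 13.62 [ 0.21  0.83 -0.83] [0.696 0.08  0.165]
(60, 145, False) 14.26 [ 0.02 -0.13  0.95] [0.649 0.078 0.171]
(28, 150, False) 14.73 [ 0.45 -0.24  0.25] [0.617 0.078 0.175]
(4, 153, False) 15.12 [-0.12  0.48  0.65] [0.593 0.077 0.178]
(4, 240, False) 16.12 [-0.31 -0.41 -0.62] [0.592 0.077 0.265]
end 17.09 [ 0.7  -0.16 -0.02] [0.44  0.072 0.284]
side guard_lip [([0.5353, 0.0738, 0.105], 0.72), ([0.3408, 0.1889, 0.1083], 0.59), ([0.588, -0.0724, 0.1095], 0.54)]
side switch_box [([0.4007, 0.1792, 0.0008], 0.72), ([0.5822, -0.1265, 0.0025], 0.61), ([0.5861, 0.0768, 0.0017], 0.55)]
side toggle_tip [([0.3845, 0.1819, 0.0991], 0.43)]
top guard_lip [([0.3404, 0.1932, 0.105], 0.69)]
top switch_box [([0.3985, 0.178, -0.0018], 0.98), ([0.5905, 0.0759, 0.0025], 0.63), ([0.5825, -0.1314, 0.0015], 0.56)]
top toggle_tip []
lip [0.53352475 0.07505025 0.107     ]
```

View pics/s3.png

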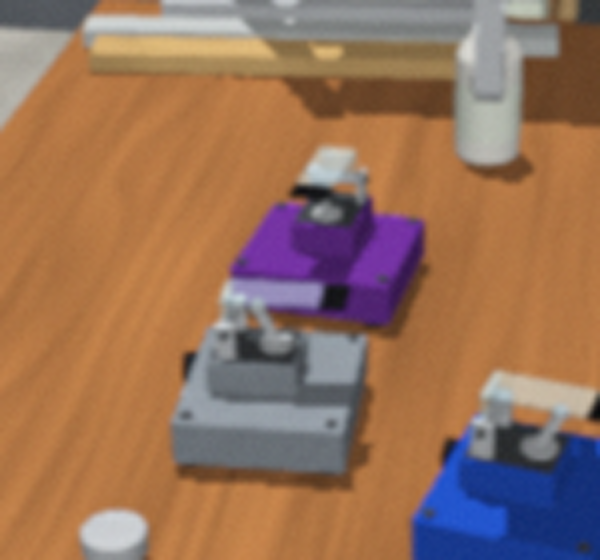

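View pics/t3.png

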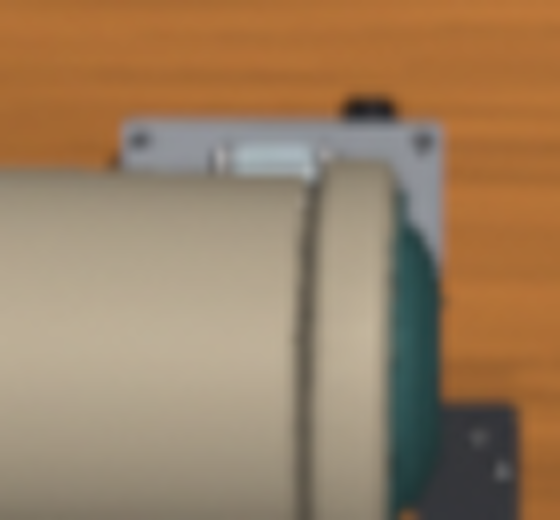

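The side view shows the guard shut and level, with its lip at (337,297), over a toggle leaning to the hinge (ball near (258,303)). The box hasn't moved, and the arm is clear (it hides most of the box from the top camera).

```bash
python3 -c "
from h import *
print(r.sign_off())"
```

```text
the job is handed in; nothing more can be done
None
```

The job is handed in: the toggle is over to the hinge side (on), the guard has dropped shut over it, the box and bystanders look undisturbed, and the arm was clear at about 17 s.

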